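Set out the microscope bench for an imaging session

ROBOT

A 6-joint arm with a two-finger parallel gripper is mounted at the origin on the work surface. World frame = base frame: x ahead of the robot, y to its left, z up, the work surface at z = 0. Lengths are in m, angles in rad, forces in N, time in s.
With the tool pointing down it reaches from about 0.425 to 0.95 m from the base axis. Payload 14.7 kg.
Tool frame: the origin (TCP) lies between the finger pads; the fingertips stand 14 mm ahead of it and the grasp point (between the pads) lies 5 mm behind it (r.tip_reach is the distance from the TCP to the fingertips, in m); x points along the fingers, z is the direction in which the jaws open and shut, and the axes are right-handed (so a half turn about x gives the same grasp; the last joint's range is limited). The gripper opens to 85 mm and grips with 20 to 120 N. Pads are 22 mm wide; open, the fingers measure 114 mm over their backs; the gripper's body (76 mm by 85 mm) begins 54 mm behind the grasp point. The pads swing forward as they close: fully open they stand 13 mm farther back than shut.
Start: joints at [-1.186, 0.48, 1.596, -0, 1.065, -0.047], TCP at [0.272, -0.59, 0.245] pointing down, gripper open.
Joint ranges: [-2.75, 2.75], [-0.82, 2.05], [0.23, 2.67], [-1.56, 4.7], [0.09, 2.69], [-2.92, 2.92]. Speed limits (rad/s): [1.89, 1.89, 2.39, 3.01, 3.01, 3.01].

INTERFACE

Orientations are given as a unit quaternion [x, y, z, w].
In Python, from rig import r, viewer, ticket gives the robot as it stands. The module is installed in compiled form; this text tells all that it offers.
- The arm moves only by the shell command python3 -m creep 'ROWS' [FORCE]. ROWS is JSON, a list of rows, each a list of 7 numbers: the shift along the tool's x, y, z scaled (see below), then the turn, a rotation vector about the tool's x, y, z scaled (see below), then the gripper's target within -1 to 1 (fully open at 1, half-way at 0, shut at -1). In form: [[x, y, z, ax, ay, az, hand], ...]. A call has 1 to 12 rows; each row is the pose to reach, as a shift and turn from the pose measured when the call began, along the tool's axes at that moment; what a row does not reach only later rows make up. The controller multiplies each number of a shift by 0.2 m and each number of a turn by 30 degrees. A row lasts 1/12 s, in which the tool goes at most 41.7 mm and 7.16 degrees, less where a joint would pass 70% of its speed; a pose out of reach is approached as far as the arm can. A call with a number of a shift or a turn outside -1 to 1 is refused whole. A call with a gripper value outside its range is refused whole. The fingers move at their own pace and stop on an object; FORCE is the grip in N (left out, the last holds). Time passes only in rows, so rows that repeat a pose let the fingers close. It gives the time, the measured TCP pose, the force and the opening at its end, in the units of the state.
- r.read_state(): the state, without advancing time (a new reading comes with each control period).
- viewer.capture(name): name is "scene" or "top" or "wrist"; returns the picture (400x640x3 uint8, red, green, blue); there is no depth.
- viewer.camera_params(name): a dict with "intrinsics" (3x3 intrinsics, pixels), "dist" ([k1, k2, p1, p2, k3] as OpenCV has them; the pictures are not rectified), "position" and "orientation" of the camera in the world. Camera axes: x right, y up, looking along -z (the intrinsics and any distortion apply to the point x, -y, -z); pixel columns grow to the right and rows downward; lengths in m; the calibration is good to about 2 mm. A picture is of the moment at which its call begins: read the wrist's pose just before it. camera_params takes no time and is no camera call; for the wrist camera it gives the pose at the moment of the call.
- ticket.sign_off(): hands the job in, once; it reports no verdict.
The state is a dict: "time": time; "qpos": joint angles; "dq": joint speeds; "effort": joint torques, N m; "eef_pos": TCP position; "ee_rot": TCP orientation; "wrist_force": force on the tool from outside, world axes, zero at the start; "wrist_torque": the same for the moment, N m; "opening": finger opening in m.
Only numpy, scipy, OpenCV 4.12 (cv2) and the standard library are available. Lean on these libraries where they do the work, as an engineer would, in place of code of your own. Each camera call takes 0.05 s, during which the arm holds its last target. There are 200 camera calls.

TASK

Set the bench out for imaging: put the culture dish in the centre of the round warming plate and lay the steel ring flat on top of the dish, centred. Stand the tall objective on the black pad nearest the warming plate, the oil bottle on the pad farthest from it, and the short objective on the pad between them, each upright in the middle of its pad. Leave the little glass vial standing where it is, and finish with everything let go and at rest.

Things in the scene. Friction and masses are not known exactly. Their poses are not given: they have to be found in the camera images.
- tall_objective_center (a point): Tall microscope objective lens standing upright on the table, loose: bare steel barrel 33 mm in diameter for the lower 45 mm, then a cone tapering to a 14 mm nose, 64 mm high in all, about 190 g. This point is its centre, half-way up, on its axis; z up along the axis. 
- short_objective_center (a point): Short microscope objective lens standing upright, loose: bare steel barrel 33 mm in diameter and 30 mm high, with a 29 mm wide blunt front on it that carries a broad glass lens; 38 mm high in all, about 110 g. This point is its centre, half-way up, on its axis; z up along the axis. 
- oil_bottle_center (a point): Small brown glass immersion-oil bottle with a paper label and a narrower black cap, standing upright, loose: body 33 mm in diameter and 42 mm high, cap 20 mm in diameter, 60 mm high in all, about 60 g. This point is its centre, half-way up, on its axis; z up along the axis. 
- dish_center (a point): Flat round white culture dish with its lid on, loose: lid 58 mm in diameter (upper 7 mm), lower part 55 mm, 14 mm high in all, flat on top, about 40 g; one rigid closed piece. This point is its centre, half-way up, on its axis; z up along the axis. 
- weight_ring_center (a point): Plain steel ring (the weight that holds the dish down), lying flat, loose: outside diameter 48 mm, hole 26 mm, 16 mm high, about 130 g. This point is its centre, half-way up, on its axis; z up along the axis. 
- plate_top (a point): Round warming plate, fixed to the table: grey housing 110 mm in diameter with a flat bare aluminium disc 100 mm in diameter on top, 24 mm high. This point is the centre of its top face; z up. It stands beyond one end of the row of pads, left or right; a grey joystick box (90 x 100 mm, 80 mm high) is at the other end.
- pad_left: Fixed round black rubber pad, 62 mm in diameter, 4 mm thick, flat on the table. Origin at the centre of its underside, on the table, z up (its top is 4 mm higher). The end of the row on the robot's left (+y).
- pad_middle: Fixed round black rubber pad, 62 mm in diameter, 4 mm thick, flat on the table. Origin at the centre of its underside, on the table, z up (its top is 4 mm higher). The middle one of the row.
- pad_right: Fixed round black rubber pad, 62 mm in diameter, 4 mm thick, flat on the table. Origin at the centre of its underside, on the table, z up (its top is 4 mm higher). The end of the row on the robot's right (-y).
- vial_center (a point): Small clear glass sample vial with a white cap, standing upright among the things, 22 mm in diameter, 44 mm high, about 20 g. Not to be moved. This point is its centre, half-way up, on its axis; z up along the axis. 
Things that resemble listed ones, but are neither listed nor needed, are in the scene too. What is shaped like the pad_right but brown or purple is not meant.

How it is judged:
At the end, for the whole second after the job is handed in: Dish flat on the warming plate, within 10 mm of centre; ring flat on the dish, within 8 mm; tall objective on the end pad nearest the plate, short one on the middle pad, oil bottle on the far end pad, each upright within 12 mm of its pad's centre; heights within 3 mm; all let go and at rest (horizontal distance between dish_center and plate_top below 0.01 m and z of dish_center in the frame of plate_top between 0.004 and 0.01 m and angle between each of dish_center, weight_ring_center's own z axis and vertical below 0.1 rad and horizontal distance between weight_ring_center and dish_center below 0.008 m and z of weight_ring_center in the frame of dish_center between 0.012 and 0.018 m and ((world y of plate_top above 0 m and horizontal distance between tall_objective_center and pad_left below 0.012 m and z of tall_objective_center in the frame of pad_left between 0.033 and 0.039 m and angle between each of tall_objective_center, short_objective_center, oil_bottle_center's own z axis and vertical below 0.1 rad and horizontal distance between short_objective_center and pad_middle below 0.012 m and z of short_objective_center in the frame of pad_middle between 0.02 and 0.026 m and horizontal distance between oil_bottle_center and pad_right below 0.012 m and z of oil_bottle_center in the frame of pad_right between 0.031 and 0.037 m) or (world y of plate_top below 0 m and horizontal distance between tall_objective_center and pad_right below 0.012 m and z of tall_objective_center in the frame of pad_right between 0.033 and 0.039 m and angle between each of tall_objective_center, short_objective_center, oil_bottle_center's own z axis and vertical below 0.1 rad and horizontal distance between short_objective_center and pad_middle below 0.012 m and z of short_objective_center in the frame of pad_middle between 0.02 and 0.026 m and horizontal distance between oil_bottle_center and pad_left below 0.012 m and z of oil_bottle_center in the frame of pad_left between 0.031 and 0.037 m)) and linear speed of each of tall_objective, short_objective, oil_bottle, dish, weight_ring below 0.01 m/s); the robot touches nothing.
It fails at once if the glass vial is pushed more than 20 mm from its place or knocked over (distance of vial_center from where it was at the start of the episode above 0.02 m or angle between vial_center's own z axis and vertical above 0.5 rad).
It also fails if it takes over 128 s, if anything falls off the work surface, if the arm or the gripper's body presses on something with over 40 N, if the wrist force passes 120 N, or if a joint passes its speed limit or range.

## Working session

There is one attempt and no reset: what is moved stays moved. The work goes in short steps, Python scripts to look and compute and a shell command to move; the robot and the scene stay as the last step left them, time stands still between calls to the robot, and variables do not carry over. Pictures are saved under pics/ and viewed, about 12 in all and at most 16, crops included, and the job is handed in when it is done.

```bash
mkdir -p pics
cat > h.py <<'E'
import numpy as np, cv2
from scipy.spatial.transform import Rotation as R
from rig import r, viewer, ticket
def cap(n,f=None):
    p=viewer.camera_params(n); im=viewer.capture(n)
    if f: cv2.imwrite('pics/'+f,im[:,:,::-1])
    return im,p
def ray(p,uv):
    K=np.array(p['intrinsics']);d=np.array(p['dist'],float)
    u=cv2.undistortPoints(np.array(uv,float).reshape(-1,1,2),K,d).reshape(-1,2)
    v=np.c_[u[:,0],-u[:,1],-np.ones(len(u))]
    return np.array(p['position']),R.from_quat(p['orientation']).apply(v)
def onz(p,uv,z):
    o,d=ray(p,uv); return o+d*((z-o[2])/d[:,2])[:,None]
def proj(p,X):
    X=np.atleast_2d(X); c=R.from_quat(p['orientation']).inv().apply(X-np.array(p['position']))
    c=c*[1,-1,-1]
    return cv2.projectPoints(c.reshape(-1,1,3),np.zeros(3),np.zeros(3),np.array(p['intrinsics']),np.array(p['dist'],float))[0].reshape(-1,2)
E
python3 - <<'E'
from h import *
for n in ('scene','top'):
    im,p=cap(n,n+'0.png'); print(n,p)
s=r.read_state(); print(s, r.tip_reach)
E
```

```text
scene {'intrinsics': array([[514.44195516,   0.        , 319.29931831],
       [  0.        , 514.44195516, 202.63561467],
       [  0.        ,   0.        ,   1.        ]]), 'dist': array([0.05239851, 0.        , 0.        , 0.        , 0.        ]), 'position': array([1.21791562, 0.26666614, 0.5667557 ]), 'orientation': array([0.26778867, 0.38123148, 0.73420453, 0.49385777])}
top {'intrinsics': array([[425.33861663,   0.        , 319.36865206],
       [  0.        , 425.33861663, 196.28311325],
       [  0.        ,   0.        ,   1.        ]]), 'dist': array([-0.05881981,  0.        ,  0.        ,  0.        ,  0.        ]), 'position': array([ 0.35709581, -0.01935903,  0.89551909]), 'orientation': array([ 0.07864943, -0.07534971, -0.69593863,  0.70979301])}
{'time': 0.1, 'qpos': array([-1.18559790e+00,  4.80782286e-01,  1.59681724e+00, -2.57353711e-05,
        1.06508470e+00, -4.65783295e-02]), 'dq': array([ 0.00013528, -0.0010726 , -0.00275967,  0.00045828,  0.00147148,
        0.00110705]), 'effort': array([ 1.81674619e-03, -9.52255011e+01, -4.31041324e+01,  6.47721663e-05,
        5.11847422e-03, -9.34803722e-06]), 'eef_pos': array([ 0.27190667, -0.59000552,  0.24472563]), 'ee_rot': array([ 0.38149834,  0.59582274, -0.38106532,  0.59518359]), 'wrist_force': array([0.21037641, 0.48243988, 0.0444092 ]), 'wrist_torque': array([-0.00860813, -0.00040381, -0.03416885]), 'opening': 0.08532323249751352} 0.014
```

View pics/top0.png

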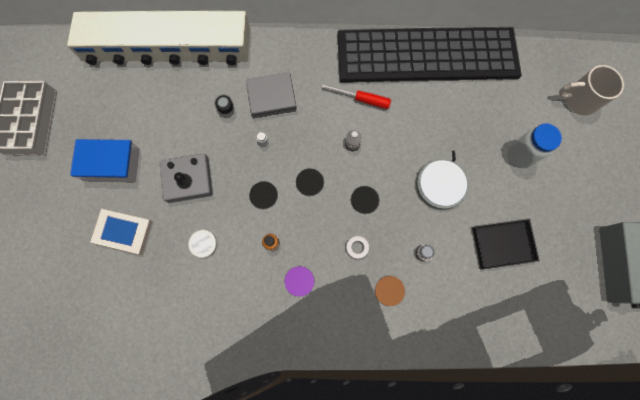

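View pics/scene0.png

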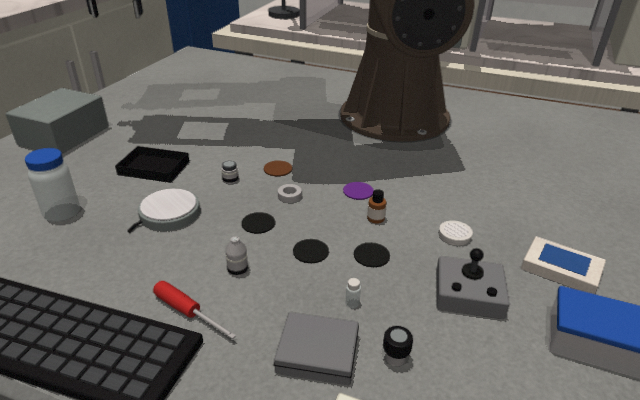

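Tool-object candidates in the top view:
- **Tall objective:** steel cone (353,140).
- **Short objective:** steel (425,253), versus the black eyepiece-like thing (224,104).
- **Vial:** white cap (262,139).
- **Oil bottle:** brown (270,242).
- **Dish:** (202,243), versus the plate (442,184).
- **Ring:** (358,247).
- **Pads:** black (263,195), (310,182), (365,200), with purple and brown decoys (299,281), (390,291).

The plate is on the right (−y).

Run:
```python
from h import *
t=cv2.imread('pics/top0.png');s=cv2.imread('pics/scene0.png')
c=lambda im,x,y,h=33: cv2.resize(im[y-h:y+h,x-h:x+h],(260,260),interpolation=cv2.INTER_CUBIC)
cv2.imwrite('pics/crop1.png',np.vstack([np.hstack([c(s,235,255),c(s,230,172),c(s,397,342)]),np.hstack([c(s,455,233),c(s,290,193),c(s,377,207)])]))
p=viewer.camera_params('top')
for n,uv,z in [('tall',(353,134),.064),('short',(425,250),.038),('oil',(269,240),.06),('dish',(202,243),.014),('ring',(358,247),.016),('padL',(263,195),.004),('padM',(310,182),.004),('padR',(365,200),.004),('plate',(442,184),.024),('vial',(262,136),.044),('joy',(185,178),.08)]:
    X=onz(p,[uv],z)[0];print(n,X.round(3),np.hypot(*X[:2]).round(3))
```

```text
tall [ 0.675 -0.081  0.064] 0.68
short [ 0.44  -0.229  0.038] 0.496
oil [0.452 0.084 0.06 ] 0.46
dish [0.448 0.229 0.014] 0.503
ring [ 0.446 -0.095  0.016] 0.456
padL [0.555 0.108 0.004] 0.566
padM [0.586 0.008 0.004] 0.586
padR [ 0.548 -0.111  0.004] 0.56
plate [ 0.582 -0.273  0.024] 0.643
vial [0.675 0.111 0.044] 0.684
joy [0.57  0.255 0.08 ] 0.625
```

View pics/crop1.png

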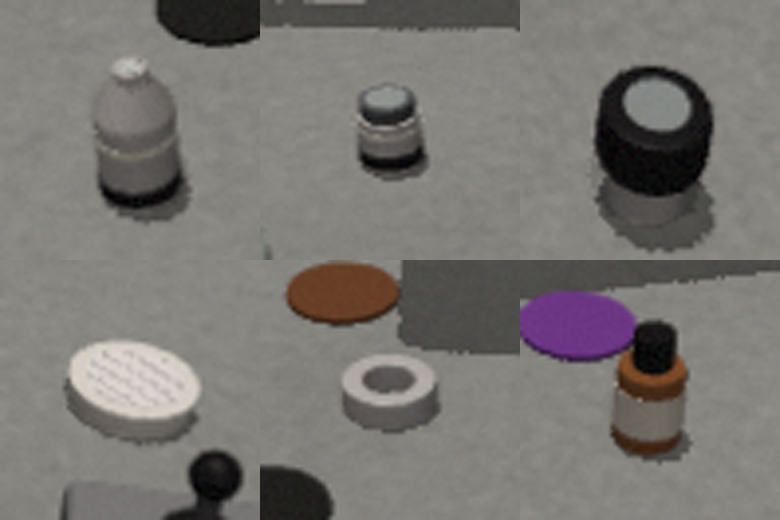

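The crops confirm the choices: the tall cone objective, the short steel one with a blunt lens (the black-knurled eyepiece is the decoy), the dish, the ring and the oil bottle. Next I'll measure them precisely.

```bash
cat > meas.py <<'E'
from h import *
def blob(im,uv,kind,h=32):
    x,y=map(int,uv);sub=im[max(0,y-h):y+h,max(0,x-h):x+h].astype(int);g=sub.mean(2)
    sat=sub.max(2)-sub.min(2)
    m={'dark':g<45,'white':(g>165)&(sat<40),'brown':(sat>35)&(sub[:,:,0]>sub[:,:,2]+30)}[kind].astype(np.uint8)
    cs,_=cv2.findContours(m,cv2.RETR_EXTERNAL,cv2.CHAIN_APPROX_NONE)
    cs=[c for c in cs if len(c)>=6]
    if not cs: return None
    c=max(cs,key=cv2.contourArea)
    (cx,cy),ax,a=cv2.fitEllipse(cv2.convexHull(c) if len(cv2.convexHull(c))>=6 else c)
    return (cx+max(0,x-h),cy+max(0,y-h)),ax
E
python3 - <<'E'
from meas import *
G={'padL':((263,195),(372,254),'dark',.004),'padM':((310,182),(311,250),'dark',.004),'padR':((365,200),(258,222),'dark',.004),
'plate':((442,184),(168,206),'white',.024),'dish':((202,243),(455,230),'white',.014),'ring':((358,247),(289,190),'white',.016),
'vial':((262,137),(353,285),'white',.044),'oilcap':((269,240),(377,197),'dark',.06)}
for n in('top','scene'):
    im,p=cap(n)
    for k,(a,b,kind,z) in G.items():
        bl=blob(im,a if n=='top' else b,kind,{'plate':38,'oilcap':11,'vial':12}.get(k,24))
        print(n,k,bl and (np.round(bl[0],1),np.round(bl[1],1),onz(p,[bl[0]],z)[0].round(4)))
s=r.read_state();print(R.from_quat(s['ee_rot']).as_matrix().round(3))
w,p=cap('wrist','w0.png');print(p)
print(R.from_quat(s['ee_rot']).inv().apply(p['position']-s['eef_pos']).round(3))
E
```

```text
top padL (array([262.8, 194.6]), array([24.8, 25.7]), array([0.556 , 0.1085, 0.004 ]))
top padM (array([309.2, 181.7]), array([24.4, 25.4]), array([0.5867, 0.0095, 0.004 ]))
top padR (array([364.3, 199.5]), array([24.9, 25.8]), array([ 0.5496, -0.1097,  0.004 ]))
top plate (array([443.4, 182.5]), array([44.4, 48.1]), array([ 0.5853, -0.276 ,  0.024 ]))
top dish (array([201.4, 243.1]), array([26.8, 28.6]), array([0.4477, 0.2305, 0.014 ]))
top ring (array([357.6, 246.7]), array([22.1, 22.6]), array([ 0.447 , -0.0943,  0.016 ]))
top vial (array([260.9, 136. ]), array([ 8. , 10.4]), array([0.6745, 0.1133, 0.044 ]))
top oilcap None
scene padL (array([371.3, 254.8]), array([23.7, 35.7]), array([0.5626, 0.1112, 0.004 ]))
scene padM (array([310.2, 251. ]), array([23.5, 35.1]), array([0.5935, 0.0124, 0.004 ]))
scene padR (array([257.8, 222.8]), array([20.4, 32.8]), array([ 0.5566, -0.1062,  0.004 ]))
scene plate (array([167.4, 203.3]), array([29.4, 55.9]), array([ 0.5907, -0.2726,  0.024 ]))
scene dish (array([455.6, 229.8]), array([18.5, 33.2]), array([0.4507, 0.2317, 0.014 ]))
scene ring (array([289. , 189.9]), array([12.1, 21.6]), array([ 0.451 , -0.0916,  0.016 ]))
scene vial (array([353.5, 281.5]), array([ 7.8, 11.5]), array([0.6774, 0.1156, 0.044 ]))
scene oilcap (array([377.5, 196.2]), array([12. , 13.3]), array([0.4693, 0.0901, 0.06  ]))
[[-0.     0.908  0.418]
 [ 0.001  0.418 -0.908]
 [-1.     0.    -0.001]]
{'intrinsics': array([[279.18359829,   0.        , 320.57704078],
       [  0.        , 279.18359829, 199.47521397],
       [  0.        ,   0.        ,   1.        ]]), 'dist': array([-0.04814493,  0.        ,  0.        ,  0.        ,  0.        ]), 'position': array([ 0.34514841, -0.55747017,  0.37404376]), 'orientation': array([-0.13069393,  0.08454268, -0.53265241,  0.83189725])}
[-0.129  0.08   0.001]
```

```bash
python3 -m creep '[[0.1,0.75,-0.64,0.824,0,0,1],[0.1,0.75,-0.64,0.824,0,0,1],[0.1,0.75,-0.64,0.824,0,0,1],[0.1,0.75,-0.64,0.824,0,0,1],[0.1,0.75,-0.64,0.824,0,0,1],[0.1,0.75,-0.64,0.824,0,0,1],[0.1,0.75,-0.64,0.824,0,0,1]]'
python3 -m creep '[[0.125,0.42,-0.9,0,0,0,1],[0.125,0.42,-0.9,0,0,0,1],[0.125,0.42,-0.9,0,0,0,1],[0.125,0.42,-0.9,0,0,0,1],[0.125,0.42,-0.9,0,0,0,1],[0.125,0.42,-0.9,0,0,0,1],[0.125,0.42,-0.9,0,0,0,1],[0.125,0.42,-0.9,0,0,0,1]]'
python3 - <<'E'
from h import *
s=r.read_state();print(s['time'],s['eef_pos'].round(4),R.from_quat(s['ee_rot']).as_matrix().round(3).tolist(),s['dq'].round(3))
w,p=cap('wrist','w1.png');cap('top','top1.png')
for X in ([.44,-.229,.0],[.447,-.094,.016],[.55,-.11,.004],[.585,-.275,.024],[.587,.0095,.004]): print(X,proj(p,X).round(0))
E
```

```text
time: 0.83
eef_pos: [0.3553, -0.4096, 0.2251]
ee_rot: [0.499, 0.501, -0.499, 0.5]
wrist_force: [0.2, -1.2, -0.7]
opening: 0.0857
time: 1.5
eef_pos: [0.439, -0.2302, 0.2004]
ee_rot: [0.499, 0.501, -0.499, 0.501]
wrist_force: [-0.1, -0.6, -0.3]
opening: 0.085
1.5 [ 0.439  -0.2302  0.2004] [[-0.0, 1.0, 0.004], [0.0, 0.004, -1.0], [-1.0, -0.0, -0.0]] [-0.024 -0.002  0.     0.001  0.002  0.002]
[0.44, -0.229, 0.0] [[320. 178.]]
[0.447, -0.094, 0.016] [[203. 175.]]
[0.55, -0.11, 0.004] [[211.  81.]]
[0.585, -0.275, 0.024] [[366.  41.]]
[0.587, 0.0095, 0.004] [[101.  47.]]
```

View pics/w1.png

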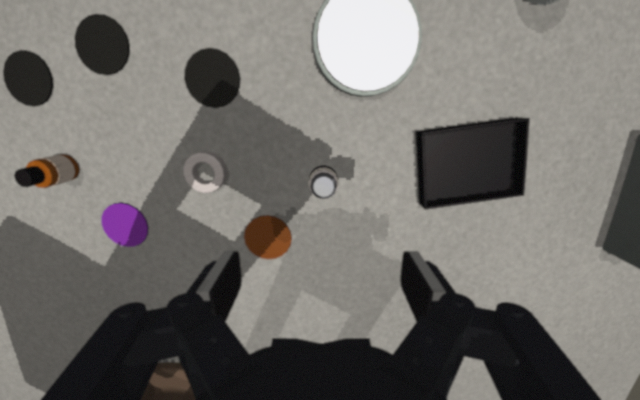

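The wrist view shows the short objective at (323,183), the ring (204,172), padR (212,77), padM (102,44), the plate (366,40) and the oil bottle (47,170).

Run:
```python
from meas import *
im=cv2.imread('pics/w1.png')[:,:,::-1];p=viewer.camera_params('wrist')
for k,uv,kind,z,h in [('padR',(212,77),'dark',.004,36),('padM',(102,44),'dark',.004,36),('padL',(29,77),'dark',.004,29),('plate',(366,40),'white',.024,60)]:
    b=blob(im,uv,kind,h);print(k,b and (np.round(b[0],1),np.round(b[1],1),onz(p,[b[0]],z)[0].round(4)))
for k,uv,z in [('short lens',(323,186),.038),('ring',(204,172),.016),('oil cap',(26,177),.06)]: print(k,onz(p,[uv],z)[0].round(4))
print(proj(p,[[.444,-.229,.038],[.447,-.094,.016],[.45,.084,.06]]).round(1))
c=lambda x,y,h: cv2.resize(im[y-h:y+h,x-h:x+h,::-1],(380,380),interpolation=cv2.INTER_NEAREST)
cv2.imwrite('pics/crop2.png',np.hstack([c(323,182,20),c(204,172,20)]))
# joystick knob height (ray midpoint)
pt,ps=viewer.camera_params('top'),viewer.camera_params('scene')
o1,d1=ray(pt,[(181,179)]);o2,d2=ray(ps,[(477,255)])
t=np.linalg.lstsq(np.c_[d1[0],-d2[0]],o2-o1,rcond=None)[0];print('knob',o1+d1[0]*t[0],o2+d2[0]*t[1])
```

```text
padR (array([212.3,  77.9]), array([51.2, 58.7]), array([ 0.5528, -0.1124,  0.004 ]))
padM (array([102. ,  44.2]), array([49.6, 60.6]), array([0.5903, 0.0066, 0.004 ]))
padL (array([28.1, 77.9]), array([43.6, 56.5]), array([0.5597, 0.1052, 0.004 ]))
plate (array([367.9,  35. ]), array([102.3, 113. ]), array([ 0.5899, -0.277 ,  0.024 ]))
short lens [ 0.44   -0.2334  0.038 ]
ring [ 0.4506 -0.0961  0.016 ]
oil cap [0.4561 0.0795 0.06  ]
[[319.  182.4]
 [202.6 175.1]
 [ 24.  182.6]]
knob [0.57232774 0.26917723 0.06271768] [0.57111776 0.27484213 0.06436765]
```

View pics/crop2.png

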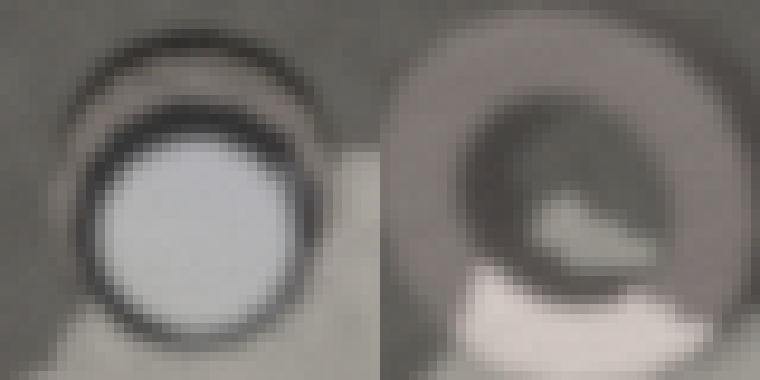

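```bash
python3 -m creep '[[0.5,0.01,0.015,0,0,0,1],[0.5,0.01,0.015,0,0,0,1],[0.5,0.01,0.015,0,0,0,1],[0.915,0.01,0.015,0,0,0,1],[0.915,0.01,0.015,0,0,0,1],[0.915,0.01,0.015,0,0,0,1],[0.915,0.01,0.015,0,0,0,1],[0.915,0.01,0.015,0,0,0,-1],[0.915,0.01,0.015,0,0,0,-1],[0.915,0.01,0.015,0,0,0,-1],[0.915,0.01,0.015,0,0,0,-1],[0.915,0.01,0.015,0,0,0,-1]]' 50
```

```text
time: 2.6
eef_pos: [0.4417, -0.2343, 0.0194]
ee_rot: [0.5, 0.499, -0.499, 0.502]
wrist_force: [-4.9, 1.2, 28.0]
opening: 0.0317
```

```bash
python3 -m creep '[[-0.2,0,0,0,0,0,-1],[-0.4,0,0,0,0,0,-1],[-0.5,0.1,-0.15,0,0,0,-1],[-0.5,0.3,-0.4,0,0,0,-1],[-0.5,0.45,-0.6,0,0,0,-1],[-0.5,0.6,-0.8,0,0,0,-1],[-0.5,0.735,-1,0,0,0,-1],[-0.5,0.735,-1,0,0,0,-1],[-0.5,0.735,-1,0,0,0,-1],[-0.5,0.735,-1,0,0,0,-1]]'
python3 - <<'E'
from h import *
s=r.read_state();print(s['time'],s['eef_pos'].round(4),s['opening'],s['wrist_force'])
w,p=cap('wrist','w2.png')
E
```

```text
time: 3.43
eef_pos: [0.5893, -0.0316, 0.1202]
ee_rot: [0.499, 0.5, -0.498, 0.503]
wrist_force: [-0.7, -1.5, -1.0]
opening: 0.0315
3.4333 [ 0.5893 -0.0316  0.1202] 0.03146096589463046 [-0.74640841 -1.46593279 -1.04381169]
```

View pics/w2.png

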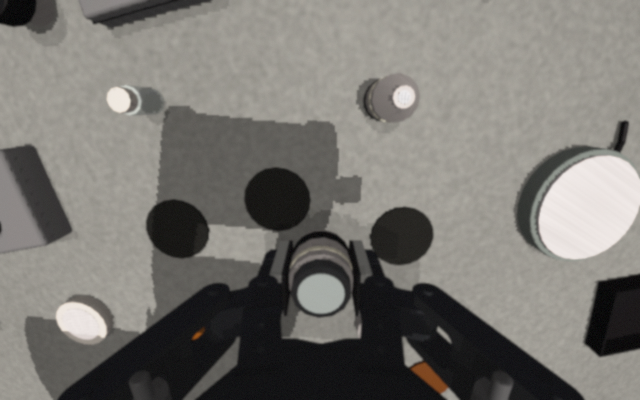

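The short objective is held upright (lens at 320,292). This view also shows padM (277,199), padR (402,235), padL (177,228), the tall objective's nose (404,97), the plate (585,205) and the dish (82,320).

Run:
```python
from meas import *
im=cv2.imread('pics/w2.png')[:,:,::-1];p=viewer.camera_params('wrist')
for k,uv,kind,z,h in [('padR',(402,233),'dark',.004,33),('padM',(277,199),'dark',.004,34),('padL',(177,228),'dark',.004,33),('plate',(583,207),'white',.024,56),('tallnose',(404,97),'white',.064,14),('dish',(82,320),'white',.014,30)]:
    b=blob(im,uv,kind,h);print(k,b and (np.round(b[0],1),np.round(b[1],1),onz(p,[b[0]],z)[0].round(4)))
print(onz(p,[(320.5,292)],.1388).round(4))
```

```text
padR (array([398.3, 238. ]), array([53. , 71.1]), array([ 0.5505, -0.1089,  0.004 ]))
padM (array([277. , 198.8]), array([61.6, 65.3]), array([0.59  , 0.0069, 0.004 ]))
padL (array([177.2, 228.3]), array([54.7, 62.5]), array([0.5597, 0.1053, 0.004 ]))
plate (array([590.2, 207.2]), array([ 87.6, 118.7]), array([ 0.5895, -0.2762,  0.024 ]))
tallnose (array([403.9,  96.4]), array([21.6, 24. ]), array([ 0.6771, -0.0853,  0.064 ]))
dish (array([ 80.3, 321. ]), array([33.8, 54.8]), array([0.4526, 0.2281, 0.014 ]))
[[ 0.5872 -0.0332  0.1388]]
```

```bash
python3 -m creep '[[0,0.01,-0.197,0,0,0,-1],[0.1,0.01,-0.197,0,0,0,-1],[0.3,0.01,-0.197,0,0,0,-1],[0.4,0.01,-0.197,0,0,0,-1],[0.46,0.01,-0.197,0,0,0,-1],[0.48,0.01,-0.197,0,0,0,-1],[0.48,0.01,-0.197,0,0,0,-1],[0.48,0.01,-0.197,0,0,0,-1]]'
python3 -m creep '[[0,0,0,0,0,0,0.3],[0,0,0,0,0,0,0.3],[0,0,0,0,0,0,0.3],[0,0,0,0,0,0,0.3],[-0.15,0,0,0,0,0,0.3],[-0.35,0,0,0,0,0,0.5],[-0.6,0,0,0,0,0,1],[-0.6,0,0,0,0,0,1]]'
```

```text
time: 4.15
eef_pos: [0.5902, 0.0052, 0.0248]
ee_rot: [0.5, 0.499, -0.499, 0.502]
wrist_force: [0.2, -0.4, -1.2]
opening: 0.0315
time: 4.82
eef_pos: [0.5924, 0.0053, 0.1508]
ee_rot: [0.501, 0.498, -0.497, 0.504]
wrist_force: [2.8, 0.4, 2.0]
opening: 0.0848
```

```bash
python3 -m creep '[[0,-0.7,-1,0,0,0,1],[0,-0.7,-1,0,0,0,1],[0,-0.7,-1,0,0,0,1],[0,-0.7,-1,0,0,0,1],[0,-0.7,-1,0,0,0,1],[0,-0.7,-1,0,0,0,1],[0,-0.7,-1,0,0,0,1],[0,-0.7,-1,0,0,0,1],[0,-0.7,-1,0,0,0,1]]'
python3 - <<'E'
from meas import *
s=r.read_state();print(s['eef_pos'].round(4),R.from_quat(s['ee_rot']).as_matrix().round(3).tolist())
im,p=cap('wrist','w3.png')
g=proj(p,[.4526,.2281,.014])[0];b=blob(im,g,'white',40);print(g,b,onz(p,[b[0]],.014).round(4))
g=proj(p,[.588,.0075,.042])[0];print('short lens expected',g)
E
```

```text
time: 5.57
eef_pos: [0.4522, 0.205, 0.1491]
ee_rot: [0.501, 0.498, -0.497, 0.504]
wrist_force: [0.0, -0.2, 0.5]
opening: 0.0854
[0.4522 0.205  0.1491] [[0.011, 1.0, 0.004], [-0.002, 0.004, -1.0], [-1.0, 0.011, 0.002]]
[296.873989  195.5727053] ((295.4048843383789, 197.45442581176758), (40.95804977416992, 43.10557174682617)) [[0.4506 0.2296 0.014 ]]
short lens expected [567.78720535  44.29926427]
```

View pics/w3.png

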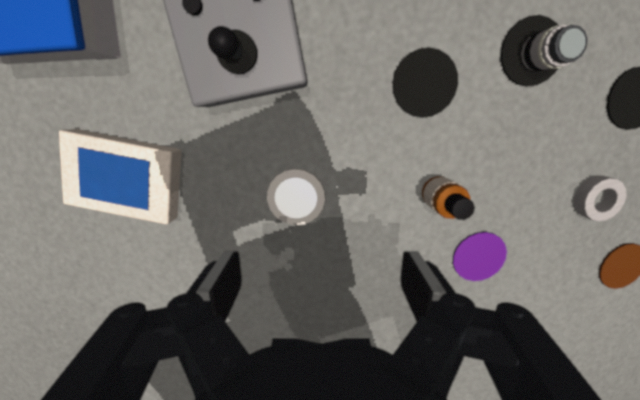

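The dish is at (295,197), and the short objective stands upright on padM.

```bash
python3 -m creep '[[0.2,-0.012,-0.12,0,0,-0.021,1],[0.4,-0.012,-0.12,0,0,-0.021,1],[0.6,-0.012,-0.12,0,0,-0.021,1],[0.66,-0.012,-0.12,0,0,-0.021,1],[0.67,-0.012,-0.12,0,0,-0.021,1],[0.67,-0.012,-0.12,0,0,-0.021,1],[0.67,-0.012,-0.12,0,0,-0.021,1],[0.67,-0.012,-0.12,0,0,-0.021,-1],[0.67,-0.012,-0.12,0,0,-0.021,-1],[0.67,-0.012,-0.12,0,0,-0.021,-1],[0.67,-0.012,-0.12,0,0,-0.021,-1]]' 40
```

```text
time: 6.53
eef_pos: [0.4525, 0.2285, 0.0165]
ee_rot: [0.5, 0.5, -0.499, 0.502]
wrist_force: [-0.7, -3.3, 17.9]
opening: 0.0561
```

```bash
python3 -m creep '[[-0.1,0,0,0,0,0,-1],[-0.3,0,0,0,0,0,-1],[-0.5,0.05,0.1,0,0,0,-1],[-0.65,0.1,0.25,0,0,0,-1],[-0.65,0.15,0.45,0,0,0,-1],[-0.65,0.2,0.65,0,0,0,-1],[-0.65,0.27,0.85,0,0,0,-1],[-0.65,0.27,1,0,0,0,-1]]'
python3 -m creep '[[0,0.1,0.2,0,0,0,-1],[0,0.1,0.4,0,0,0,-1],[0,0.15,0.6,0,0,0,-1],[0,0.2,0.8,0,0,0,-1],[0,0.25,1,0,0,0,-1],[0,0.27,1,0,0,0,-1]]'
python3 -m creep '[[0,0.1,0.2,0,0,0,-1],[0,0.14,0.4,0,0,0,-1],[0,0.14,0.52,0,0,0,-1],[0,0.14,0.52,0,0,0,-1],[0,0.14,0.52,0,0,0,-1],[0,0.14,0.52,0,0,0,-1]]'
python3 - <<'E'
from meas import *
s=r.read_state();print(s['time'],s['eef_pos'].round(4),R.from_quat(s['ee_rot']).as_matrix().round(3).tolist(),s['wrist_force'].round(1))
im,p=cap('wrist','w4.png')
zt=s['eef_pos'][2]-.0165+.014
g=proj(p,[.588,-.2765,zt])[0];print(g)
b=blob(im,g,'white',50);print(b,onz(p,[b[0]],zt).round(4))
print(proj(p,[.5895,-.2765,.024]))
E
```

```text
time: 7.2
eef_pos: [0.509, 0.0264, 0.1485]
ee_rot: [0.501, 0.499, -0.498, 0.503]
wrist_force: [0.4, -0.7, 0.6]
opening: 0.0559
time: 7.7
eef_pos: [0.5653, -0.1799, 0.1504]
ee_rot: [0.502, 0.496, -0.498, 0.504]
wrist_force: [-1.2, -0.2, -0.9]
opening: 0.0559
time: 8.2
eef_pos: [0.5929, -0.2836, 0.1515]
ee_rot: [0.502, 0.496, -0.498, 0.503]
wrist_force: [-0.9, 0.2, -0.4]
opening: 0.0554
8.2 [ 0.5929 -0.2836  0.1515] [[0.011, 1.0, -0.001], [-0.004, -0.001, -1.0], [-1.0, 0.011, 0.004]] [-0.9  0.2 -0.4]
[307.12383177 274.22451091]
((320.51691818237305, 268.3677864074707), (67.1822738647461, 77.23410034179688)) [[ 0.5916 -0.2838  0.149 ]]
[[312.66823215 201.59118358]]
```

View pics/w4.png

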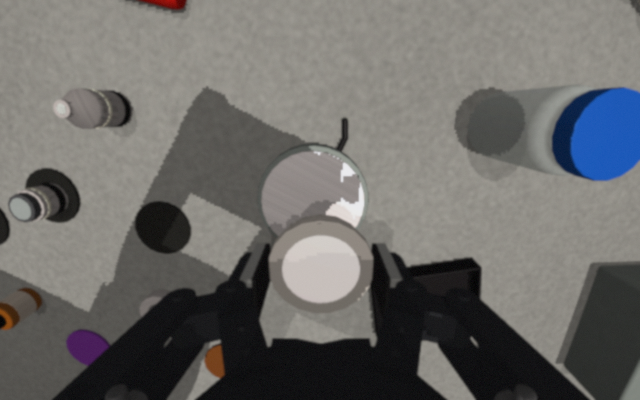

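The dish is held level and centred in the jaws (321,268). The plate rim is centred at about (314,200).

```bash
python3 -m creep '[[0.1,-0.018,-0.031,0,0,-0.021,-1],[0.25,-0.018,-0.031,0,0,-0.021,-1],[0.4,-0.018,-0.031,0,0,-0.021,-1],[0.5,-0.018,-0.031,0,0,-0.021,-1],[0.54,-0.018,-0.031,0,0,-0.021,-1],[0.55,-0.018,-0.031,0,0,-0.021,-1],[0.55,-0.018,-0.031,0,0,-0.021,-1],[0.55,-0.018,-0.031,0,0,-0.021,-1]]'
python3 -m creep '[[0,0,0,0,0,0,0.7],[0,0,0,0,0,0,0.7],[0,0,0,0,0,0,0.7],[0,0,0,0,0,0,0.7],[-0.1,0,0,0,0,0,0.7],[-0.3,0,0,0,0,0,1],[-0.5,0,0,0,0,0,1],[-0.5,0,0,0,0,0,1]]'
```

```text
time: 8.92
eef_pos: [0.5911, -0.2768, 0.0424]
ee_rot: [0.499, 0.499, -0.501, 0.501]
wrist_force: [0.9, -0.3, -0.9]
opening: 0.0563
time: 9.58
eef_pos: [0.5943, -0.2782, 0.1498]
ee_rot: [0.5, 0.496, -0.5, 0.504]
wrist_force: [1.9, -1.2, -0.0]
opening: 0.0854
```

```bash
python3 -m creep '[[0,-0.15,-0.2,0,0,-0.02,1],[0,-0.3,-0.4,0,0,-0.02,1],[0,-0.5,-0.6,0,0,-0.02,1],[0,-0.65,-0.8,0,0,-0.02,1],[0,-0.715,-0.91,0,0,-0.02,1],[0,-0.715,-0.91,0,0,-0.02,1],[0,-0.715,-0.91,0,0,-0.02,1],[0,-0.715,-0.91,0,0,-0.02,1]]'
python3 - <<'E'
from meas import *
s=r.read_state();print(s['time'],s['eef_pos'].round(4),R.from_quat(s['ee_rot']).as_matrix().round(3).tolist())
im,p=cap('wrist','w5.png')
for z in (.016,.038): print(proj(p,[[.451,-.0958,z],[.5895,-.2775,z]]).round(1))
g=proj(p,[.451,-.0958,.016])[0];b=blob(im,g,'white',34);print(b,onz(p,[b[0]],.016).round(4))
E
```

```text
time: 10.25
eef_pos: [0.451, -0.0956, 0.1475]
ee_rot: [0.497, 0.499, -0.502, 0.502]
wrist_force: [1.0, -0.5, 0.2]
opening: 0.0853
10.25 [ 0.451  -0.0956  0.1475] [[-0.001, 1.0, 0.002], [-0.009, 0.002, -1.0], [-1.0, -0.001, 0.009]]
[[319.6 195.5]
 [528.9  43.2]]
[[319.7 202.7]
 [548.   37.6]]
((330.47962188720703, 208.15406036376953), (11.049478530883789, 28.0622501373291)) [[ 0.4379 -0.1066  0.016 ]]
```

View pics/w5.png

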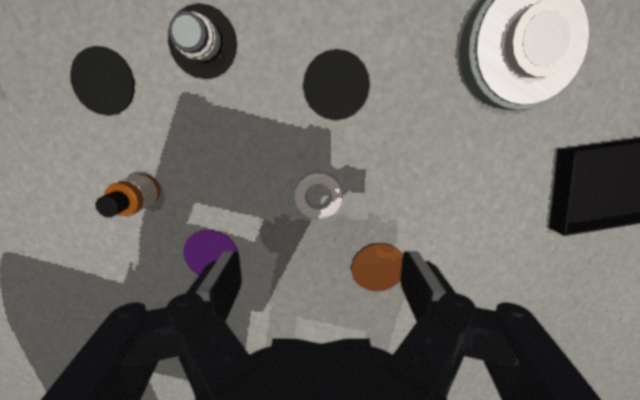

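The ring is at (319,195), exactly where predicted. The dish lies flat on the plate at about (543,43).

```bash
python3 -m creep '[[0.2,0,0,0,0.017,0,1],[0.4,0,0,0,0.017,0,1],[0.58,0,0,0,0.017,0,1],[0.64,0,0,0,0.017,0,1],[0.65,0,0,0,0.017,0,1],[0.65,0,0,0,0.017,0,1],[0.65,0,0,0,0.017,0,1],[0.65,0,0,0,0.017,0,-1],[0.65,0,0,0,0.017,0,-1],[0.65,0,0,0,0.017,0,-1],[0.65,0,0,0,0.017,0,-1],[0.65,0,0,0,0.017,0,-1]]' 50
python3 - <<'E'
from meas import *
p=viewer.camera_params('wrist')
im,p=cap('wrist');im0=cv2.imread('pics/w5.png')[:,:,::-1]
it,pt=cap('top','t5.png')
for n,uv,z in (('plate',(442,184),.024),('dish',(442,182),.038)):print(proj(pt,[.5895,-.2775,z]))
E
```

```text
time: 11.3
eef_pos: [0.4525, -0.0977, 0.0186]
ee_rot: [0.5, 0.5, -0.499, 0.501]
wrist_force: [-2.3, -0.5, 19.0]
opening: 0.0449
[[444.00260366 180.64289236]]
[[445.88676568 178.95643545]]
```

```bash
python3 -m creep '[[-0.1,0,0,0,0,0,-1],[-0.3,0,0,0,0,0,-1],[-0.5,0.05,0.1,0,0,0,-1],[-0.65,0.2,0.2,0,0,0,-1],[-0.65,0.35,0.4,0,0,0,-1],[-0.65,0.5,0.6,0,0,0,-1],[-0.65,0.6,0.75,0,0,0,-1],[-0.65,0.6,0.75,0,0,0,-1],[-0.65,0.6,0.75,0,0,0,-1],[-0.65,0.6,0.75,0,0,0,-1]]'
python3 - <<'E'
from meas import *
s=r.read_state();print(s['time'],s['eef_pos'].round(4),R.from_quat(s['ee_rot']).as_matrix().round(3).tolist())
im,p=cap('wrist','w6.png')
zt=s['eef_pos'][2]-.0186+.016
print(proj(p,[[.5895,-.2775,.024],[.5895,-.2775,.038],[s['eef_pos'][0],s['eef_pos'][1],zt]]).round(1))
cv2.imwrite('pics/crop6.png',cv2.resize(im[100:350,220:540,::-1],None,fx=2.4,fy=2.4))
E
```

```text
time: 12.23
eef_pos: [0.5725, -0.2481, 0.1489]
ee_rot: [0.5, 0.5, -0.5, 0.501]
wrist_force: [-0.2, -0.1, -0.7]
opening: 0.0449
12.2333 [ 0.5725 -0.2481  0.1489] [[0.002, 1.0, 0.0], [-0.0, 0.0, -1.0], [-1.0, 0.002, 0.0]]
[[351.9 180.6]
 [353.6 184.4]
 [320.2 266.2]]
```

View pics/crop6.png

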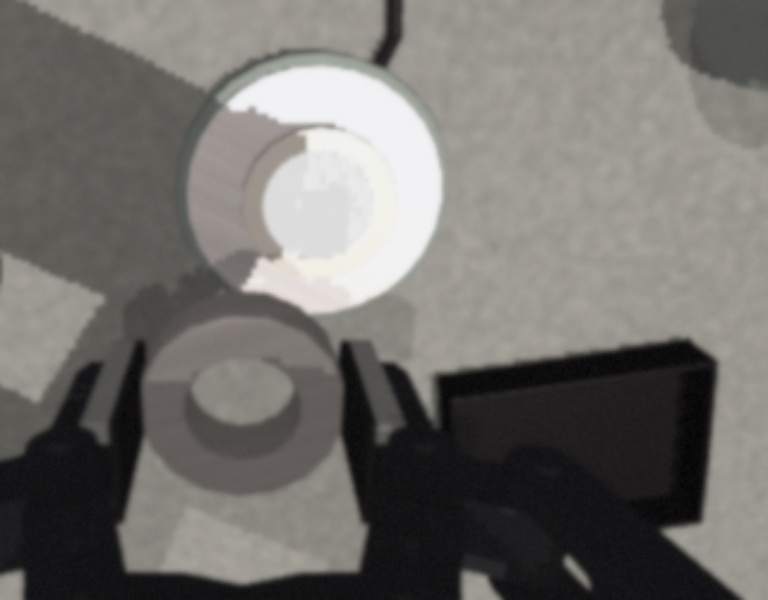

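The dish is centred at px (353.1,183.8), matching the prediction, and the ring is held centred. Next I'll lower the ring.

```bash
python3 -m creep '[[0,0.09,0.145,0,0,0,-1],[0.1,0.09,0.145,0,0,0,-1],[0.25,0.09,0.145,0,0,0,-1],[0.38,0.09,0.145,0,0,0,-1],[0.44,0.09,0.145,0,0,0,-1],[0.455,0.09,0.145,0,0,0,-1],[0.455,0.09,0.145,0,0,0,-1],[0.455,0.09,0.145,0,0,0,-1]]'
python3 -m creep '[[0,0,0,0,0,0,0.7],[0,0,0,0,0,0,0.7],[0,0,0,0,0,0,0.7],[0,0,0,0,0,0,0.7],[-0.1,0,0,0,0,0,0.7],[-0.3,0,0,0,0,0,1],[-0.45,0,0,0,0,0,1],[-0.45,0,0,0,0,0,1]]'
```

```text
time: 12.95
eef_pos: [0.5898, -0.2753, 0.0583]
ee_rot: [0.5, 0.5, -0.499, 0.501]
wrist_force: [0.1, -0.0, -1.2]
opening: 0.0452
time: 13.62
eef_pos: [0.5925, -0.2768, 0.1546]
ee_rot: [0.501, 0.498, -0.498, 0.503]
wrist_force: [1.8, -1.6, -0.1]
opening: 0.0849
```

```bash
python3 -m creep '[[0,0.1,-0.2,0,0,-0.02,1],[0,0.2,-0.4,0,0,-0.02,1],[0,0.3,-0.6,0,0,-0.02,1],[0,0.4,-0.8,0,0,-0.02,1],[0,0.42,-0.96,0,0,-0.02,1],[0,0.42,-0.96,0,0,-0.02,1],[0,0.42,-0.96,0,0,-0.02,1],[0,0.42,-0.96,0,0,-0.02,1]]'
python3 - <<'E'
from meas import *
s=r.read_state();print(s['time'],s['eef_pos'].round(4),R.from_quat(s['ee_rot']).as_matrix().round(3).tolist())
im,p=cap('wrist','w7.png');g=proj(p,[.677,-.085,.064])[0];print(g)
b=blob(im,g,'white',22);print(b,b and onz(p,[b[0]],.064).round(4))
cv2.imwrite('pics/crop7.png',cv2.resize(im[130:280,200:440,::-1],None,fx=3,fy=3))
it,pt=cap('top','t7.png')
print(proj(pt,[[.59,-.277,.054]]))
cv2.imwrite('pics/crop7.png',np.hstack([cv2.resize(im[130:280,220:420,::-1],(400,300)),cv2.resize(it[145:220,390:490,::-1],(400,300),interpolation=cv2.INTER_CUBIC)]))
E
```

```text
time: 14.28
eef_pos: [0.6761, -0.0846, 0.1545]
ee_rot: [0.498, 0.5, -0.501, 0.501]
wrist_force: [-0.4, -0.4, 0.1]
opening: 0.0856
14.2833 [ 0.6761 -0.0846  0.1545] [[-0.003, 1.0, 0.003], [-0.004, 0.003, -1.0], [-1.0, -0.003, 0.004]]
[320.52517826 208.77836442]
((318.84096908569336, 207.56871604919434), (7.709552764892578, 8.381354331970215)) [[ 0.6781 -0.0836  0.064 ]]
[[447.85875453 176.72534471]]
```

View pics/crop7.png

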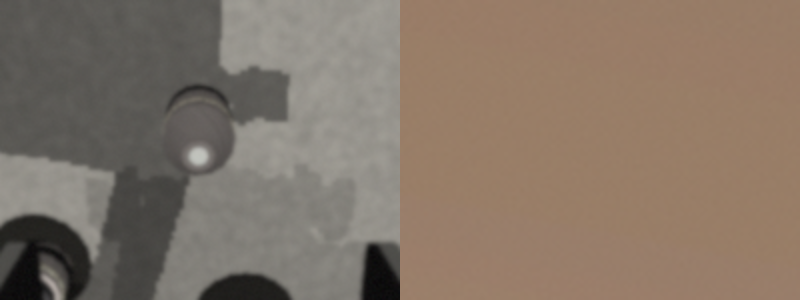

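The wrist view shows the tall nose at (319,207.5), directly under the tool. The arm blocks the top view.

```bash
python3 -m creep '[[0.2,0.01,-0.005,0,0,0,1],[0.4,0.01,-0.005,0,0,0,1],[0.58,0.01,-0.005,0,0,0,1],[0.64,0.01,-0.005,0,0,0,1],[0.647,0.01,-0.005,0,0,0,1],[0.647,0.01,-0.005,0,0,0,1],[0.647,0.01,-0.005,0,0,0,-1],[0.647,0.01,-0.005,0,0,0,-1],[0.647,0.01,-0.005,0,0,0,-1],[0.647,0.01,-0.005,0,0,0,-1],[0.647,0.01,-0.005,0,0,0,-1]]' 60
python3 -m creep '[[-0.1,0,0,0,0,0,-1],[-0.3,0,0,0,0,0,-1],[-0.5,0,0,0,0,0,-1],[-0.6,-0.1,0,0,0,0,-1],[-0.6,-0.3,0.05,0,0,0,-1],[-0.6,-0.5,0.1,0,0,0,-1],[-0.6,-0.6,0.13,0,0,0,-1],[-0.6,-0.6,0.13,0,0,0,-1],[-0.6,-0.6,0.13,0,0,0,-1]]'
python3 - <<'E'
from meas import *
s=r.read_state();print(s['time'],s['eef_pos'].round(4),R.from_quat(s['ee_rot']).as_matrix().round(3).tolist(),s['wrist_force'].round(1))
im,p=cap('wrist','w8.png');print('padR',proj(p,[.552,-.1115,.004]),'nose',proj(p,s['eef_pos']+[0,0,.039]),'short',proj(p,[.588,.007,.042]))
E
```

```text
time: 15.3
eef_pos: [0.6783, -0.0854, 0.0266]
ee_rot: [-0.499, -0.499, 0.501, -0.501]
wrist_force: [-3.1, 1.3, 10.3]
opening: 0.0314
time: 16.05
eef_pos: [0.5578, -0.1114, 0.1477]
ee_rot: [-0.499, -0.499, 0.501, -0.501]
wrist_force: [0.2, 0.6, -1.7]
opening: 0.0317
16.05 [ 0.5578 -0.1114  0.1477] [[-0.0, 1.0, -0.0], [-0.004, -0.0, -1.0], [-1.0, -0.0, 0.004]] [ 0.2  0.6 -1.7]
padR [[320.05833851 197.52461474]] nose [[320.48333699 321.56757613]] short [[183.08523414 171.29190253]]
```

View pics/w8.png

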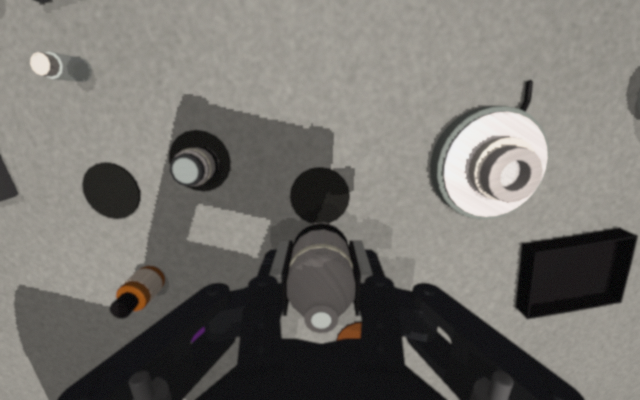

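The tall objective is held upright over padR (320,195). The ring sits on the dish, and the short objective is on padM.

```bash
python3 -m creep '[[0.1,-0.025,0,0,0,0,-1],[0.25,-0.025,0,0,0,0,-1],[0.4,-0.025,0,0,0,0,-1],[0.52,-0.025,0,0,0,0,-1],[0.57,-0.025,0,0,0,0,-1],[0.58,-0.025,0,0,0,0,-1],[0.58,-0.025,0,0,0,0,-1],[0.58,-0.025,0,0,0,0,-1]]'
python3 -m creep '[[0,0,0,0,0,0,0.3],[0,0,0,0,0,0,0.3],[0,0,0,0,0,0,0.3],[0,0,0,0,0,0,0.3],[-0.1,0,0,0,0,0,0.3],[-0.3,0,0,0,0,0,0.3],[-0.5,0,0,0,0,0,0.6],[-0.6,0,0,0,0,0,1],[-0.6,0,0,0,0,0,1]]'
```

```text
time: 16.77
eef_pos: [0.5551, -0.1117, 0.032]
ee_rot: [0.499, 0.499, -0.501, 0.502]
wrist_force: [1.1, 1.2, -1.0]
opening: 0.0318
time: 17.52
eef_pos: [0.5575, -0.1117, 0.157]
ee_rot: [0.5, 0.496, -0.499, 0.504]
wrist_force: [0.2, -0.3, -0.1]
opening: 0.0852
```

```bash
python3 -m creep '[[0,-0.1,-0.2,0,0,-0.02,1],[0,-0.2,-0.4,0,0,-0.02,1],[0,-0.3,-0.6,0,0,-0.02,1],[0,-0.4,-0.8,0,0,-0.02,1],[0,-0.515,-0.965,0,0,-0.02,1],[0,-0.515,-0.965,0,0,-0.02,1],[0,-0.515,-0.965,0,0,-0.02,1],[0,-0.515,-0.965,0,0,-0.02,1]]'
python3 - <<'E'
from meas import *
s=r.read_state();print(s['time'],s['eef_pos'].round(4),R.from_quat(s['ee_rot']).as_matrix().round(3).tolist())
im,p=cap('wrist','w9.png');g=proj(p,[.455,.08,.06])[0];print(g)
b=blob(im,g,'dark',22);print(b,b and onz(p,[b[0]],.06).round(4))
g=proj(p,[.5597,.1053,.004])[0];b=blob(im,g,'dark',34);print('padL',b,onz(p,[b[0]],.004).round(4))
print('tall nose exp',proj(p,[.553,-.1115,.068]),'short',proj(p,[.59,.007,.042]))
E
```

```text
time: 18.18
eef_pos: [0.4544, 0.0815, 0.1549]
ee_rot: [0.497, 0.499, -0.501, 0.502]
wrist_force: [-0.5, -0.8, -0.0]
opening: 0.0854
18.1833 [0.4544 0.0815 0.1549] [[-0.001, 1.0, 0.003], [-0.007, 0.003, -1.0], [-1.0, -0.001, 0.007]]
[321.51348118 207.4767152 ]
((316.286678314209, 204.89141654968262), (21.94954490661621, 25.71124267578125)) [[0.4573 0.0844 0.06  ]]
padL ((291.6841850280762, 81.89672088623047), (62.20378875732422, 67.5117416381836)) [[0.5595 0.1077 0.004 ]]
tall nose exp [[574.07914508  89.09594824]] short [[415.13749031  37.03434971]]
```

View pics/w9.png

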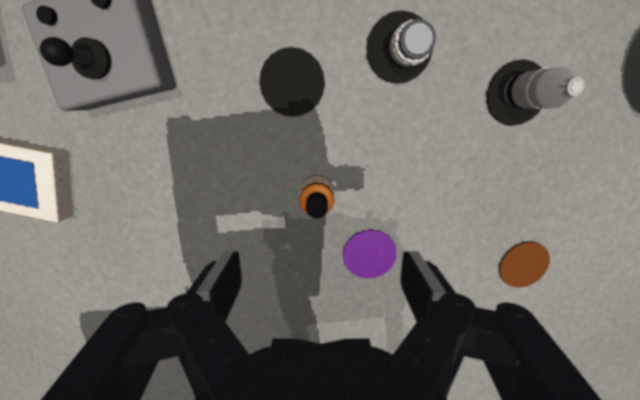

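The bottle cap is at (316,205). The tall objective (574,87) and the short objective (416,40) stand centred on their pads.

```bash
python3 -m creep '[[0.2,0.015,-0.018,0,0.013,0,1],[0.4,0.015,-0.018,0,0.013,0,1],[0.58,0.015,-0.018,0,0.013,0,1],[0.64,0.015,-0.018,0,0.013,0,1],[0.65,0.015,-0.018,0,0.013,0,1],[0.65,0.015,-0.018,0,0.013,0,1],[0.65,0.015,-0.018,0,0.013,0,-1],[0.65,0.015,-0.018,0,0.013,0,-1],[0.65,0.015,-0.018,0,0.013,0,-1],[0.65,0.015,-0.018,0,0.013,0,-1],[0.65,0.015,-0.018,0,0.013,0,-1]]' 40
python3 -m creep '[[-0.1,0,0,0,0,0,-1],[-0.3,0,0,0,0,0,-1],[-0.5,0,0,0,0,0,-1],[-0.6,0.1,-0.03,0,0,0,-1],[-0.6,0.3,-0.07,0,0,0,-1],[-0.6,0.5,-0.11,0,0,0,-1],[-0.6,0.5,-0.11,0,0,0,-1],[-0.6,0.5,-0.11,0,0,0,-1]]'
python3 - <<'E'
from meas import *
s=r.read_state();print(s['time'],s['eef_pos'].round(4),R.from_quat(s['ee_rot']).as_matrix().round(3).tolist(),s['wrist_force'].round(1))
im,p=cap('wrist','w10.png')
g=proj(p,[.5597,.1053,.004])[0];print(g)
zc=s['eef_pos'][2]+.06-.0265
g=proj(p,[*s['eef_pos'][:2],zc])[0];b=blob(im,g,'dark',20);print(g,b,b and onz(p,[b[0]],zc).round(4))
E
```

```text
time: 19.15
eef_pos: [0.4584, 0.0838, 0.0258]
ee_rot: [0.5, 0.5, -0.499, 0.5]
wrist_force: [-2.5, -2.5, 16.4]
opening: 0.0317
time: 19.82
eef_pos: [0.5601, 0.1063, 0.1463]
ee_rot: [0.5, 0.5, -0.499, 0.501]
wrist_force: [-1.3, -0.2, -0.9]
opening: 0.0317
19.8167 [0.5601 0.1063 0.1463] [[0.003, 1.0, 0.002], [0.001, 0.002, -1.0], [-1.0, 0.003, -0.001]] [-1.3 -0.2 -0.9]
[321.56378932 193.24017644]
[319.96244993 311.93122085] ((319.7383804321289, 309.8325786590576), (43.214454650878906, 69.07110595703125)) [[0.5612 0.1064 0.1798]]
```

View pics/w10.png

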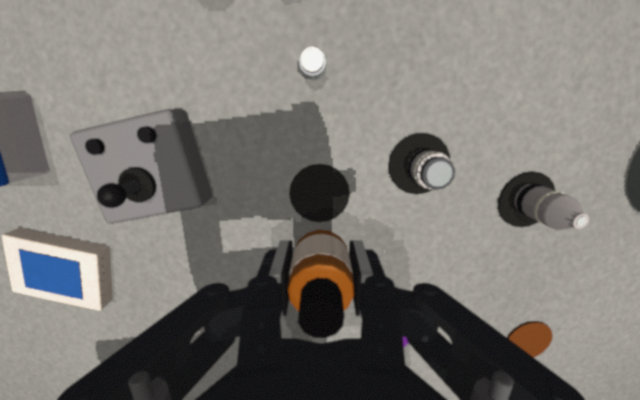

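The bottle is upright over padL (320,193), and the vial is undisturbed at (312,61).

```bash
python3 -m creep '[[0.1,-0.005,0,0,0,0,-1],[0.25,-0.005,0,0,0,0,-1],[0.4,-0.005,0,0,0,0,-1],[0.52,-0.005,0,0,0,0,-1],[0.57,-0.005,0,0,0,0,-1],[0.578,-0.005,0,0,0,0,-1],[0.578,-0.005,0,0,0,0,-1],[0.578,-0.005,0,0,0,0,-1]]'
python3 -m creep '[[0,0,0,0,0,0,0.3],[0,0,0,0,0,0,0.3],[0,0,0,0,0,0,0.3],[0,0,0,0,0,0,0.3],[-0.1,0,0,0,0,0,0.3],[-0.3,0,0,0,0,0,0.3],[-0.5,0,0,0,0,0,0.6],[-0.8,0,0,0,0,0,1],[-0.8,0,0,0,0,0,1]]'
python3 -m creep '[[-0.2,-0.2,0.2,0,0,0,1],[-0.2,-0.4,0.4,0,0,0,1],[-0.2,-0.5,0.6,0,0,0,1],[-0.2,-0.5,0.6,0,0,0,1],[-0.2,-0.5,0.6,0,0,0,1],[-0.2,-0.5,0.6,0,0,0,1]]'
python3 - <<'E'
from meas import *
s=r.read_state();print(s['time'],s['eef_pos'].round(4),R.from_quat(s['ee_rot']).as_matrix().round(3).tolist())
im,p=cap('wrist','w11.png')
X={'padL':[.5597,.106,.004],'padM':[.590,.007,.004],'padR':[.553,-.1115,.004],'oilcap':[.5597,.106,.064],'short':[.59,.007,.042],'tall':[.553,-.1115,.068],'plate':[.590,-.277,.024],'ring':[.59,-.277,.054]}
for k,v in X.items():print(k,proj(p,v)[0].round(1))
E
```

```text
time: 20.53
eef_pos: [0.557, 0.1059, 0.031]
ee_rot: [0.5, 0.5, -0.499, 0.5]
wrist_force: [-0.4, 0.3, -0.1]
opening: 0.0319
time: 21.28
eef_pos: [0.5586, 0.1061, 0.1961]
ee_rot: [0.501, 0.499, -0.498, 0.502]
wrist_force: [2.3, 0.5, 0.4]
opening: 0.0853
time: 21.78
eef_pos: [0.4578, -0.0155, 0.2361]
ee_rot: [0.502, 0.498, -0.498, 0.501]
wrist_force: [0.9, 0.1, 0.4]
opening: 0.0852
21.7833 [ 0.4578 -0.0155  0.2361] [[0.007, 1.0, -0.001], [0.001, -0.001, -1.0], [-1.0, 0.007, -0.001]]
padL [221.8  93.5]
padM [301.7  65.9]
padR [398.7  98.6]
oilcap [202.  90.]
short [299.4  60.3]
tall [415.4  95.9]
plate [545.6  67.4]
ring [566.3  63.6]
```

View pics/w11.png

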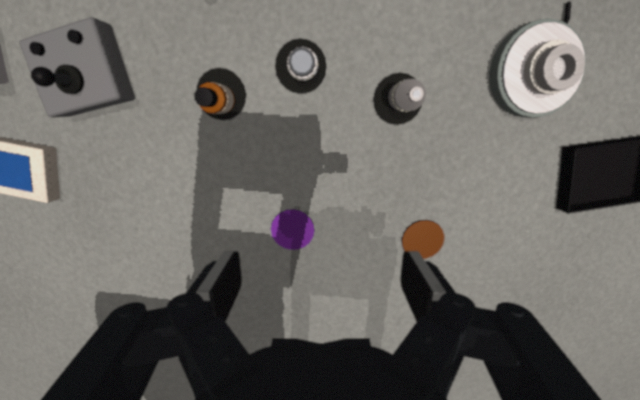

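```bash
cat > snap.py <<'E'
import sys
from h import *
im,p=cap('wrist');np.savez(sys.argv[1],im=im,**{k:np.array(v) for k,v in p.items()})
E
python3 -m creep '[[0,0.1,-0.2,0,0,0,1],[0,0.1,-0.4,0,0,0,1],[0,0.1,-0.6,0,0,0,1],[0,0.1,-0.6,0,0,0,1],[0,0.1,-0.6,0,0,0,1],[0,0.1,-0.6,0,0,0,1]]'; python3 snap.py a.npz
python3 -m creep '[[0,0,0.2,0,0,0,1],[0,0,0.4,0,0,0,1],[0,0,0.6,0,0,0,1],[0,0,0.8,0,0,0,1],[0,0,1,0,0,0,1],[0,0,1,0,0,0,1],[0,0,1,0,0,0,1],[0,0,1,0,0,0,1]]'; python3 snap.py b.npz
python3 -m creep '[[0,0,0.2,0,0,0,1],[0,0,0.4,0,0,0,1],[0,0,0.6,0,0,0,1],[0,0,0.8,0,0,0,1],[0,0,0.9,0,0,0,1],[0,0,0.9,0,0,0,1],[0,0,0.9,0,0,0,1],[0,0,0.9,0,0,0,1]]'; python3 snap.py c.npz
python3 - <<'E'
from meas import *
out=[]
for f,ps in (('a',[('padL',[.5597,.106,.004],'oil',[.5597,.106,.064]),('padM',[.59,.007,.004],'short',[.59,.007,.042])]),('b',[('padR',[.553,-.1115,.004],'tall',[.553,-.1115,.068]),('padM',[.59,.007,.004],'short',[.59,.007,.042])]),('c',[('plate',[.59,-.277,.024],'ring',[.59,-.277,.054])])):
    d=np.load(f+'.npz');im=d['im'];p=d
    for a,A,b,B in ps:
        g=proj(p,A)[0];h=proj(p,B)[0];bb=blob(im,g,'dark' if a[:3]=='pad' else 'white',40)
        print(f,a,g.round(1),bb and (np.round(bb[0],1),np.round(bb[1]),onz(p,[bb[0]],A[2])[0].round(4)),b,h.round(1))
        x,y=g.astype(int);H=44;x0=max(x-H,0);y0=max(y-H,0);s=im[y0:y0+88,x0:x0+88,::-1].copy();s=cv2.resize(s,(264,264),interpolation=cv2.INTER_NEAREST);print('origin',x0,y0)
        cv2.drawMarker(s,tuple(((h-[x0,y0]+.5)*3).astype(int).tolist()),(0,0,255),0,8,1);cv2.drawMarker(s,tuple(((g-[x0,y0]+.5)*3).astype(int).tolist()),(0,255,0),0,8,1)
        out.append(s)
out.append(out[0]*0)
cv2.imwrite('pics/fin.png',np.vstack([np.hstack(out[:3]),np.hstack(out[3:])]))
E
```

```text
time: 22.33
eef_pos: [0.4788, 0.1063, 0.2359]
ee_rot: [0.501, 0.499, -0.498, 0.502]
wrist_force: [0.6, -0.4, -0.6]
opening: 0.0854
time: 23.05
eef_pos: [0.4786, -0.0953, 0.2356]
ee_rot: [0.502, 0.498, -0.499, 0.501]
wrist_force: [1.1, 0.0, 0.7]
opening: 0.0854
time: 23.77
eef_pos: [0.4786, -0.273, 0.2352]
ee_rot: [0.502, 0.499, -0.498, 0.501]
wrist_force: [0.3, 1.0, -0.3]
opening: 0.0852
a padL [321.2 110.5] (array([319.2, 110.6]), array([47., 49.]), array([0.5595, 0.1084, 0.004 ])) oil [321.2 110.2]
origin 277 66
a padM [402.7  85.1] (array([400.7,  84.8]), array([47., 51.]), array([0.5903, 0.0095, 0.004 ])) short [412.4  82. ]
origin 358 41
b padR [333.7 115.8] (array([332.9, 115.5]), array([46., 48.]), array([ 0.5533, -0.1104,  0.004 ])) tall [336.4 116.7]
origin 289 71
b padM [236.5  84.9] (array([235.2,  85. ]), array([47., 52.]), array([0.5899, 0.0086, 0.004 ])) short [226.4  81.8]
origin 192 40
c plate [324.5  82.5] (array([323.9,  82. ]), array([89., 94.]), array([ 0.5905, -0.2764,  0.024 ])) ring [324.8  79.6]
origin 280 38
```

View pics/fin.png

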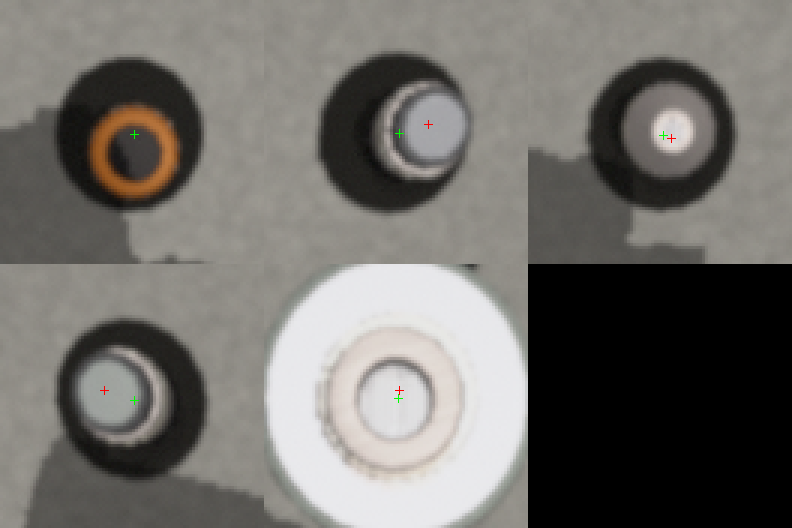

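```bash
python3 -c "
from rig import r,ticket
s=r.read_state();print(s['time'],s['wrist_force'].round(1));print(ticket.sign_off())"
```

```text
23.8167 [-0.1  0.4  0.6]
the job is handed in; nothing more can be done
None
```

The bench is set out as asked, and I handed the job in at 23.8 s of the 128 s allowed; sign-off gives no verdict. The gripper was open and clear of everything.

The plate stands on the robot's right (−y). The tall objective went on the right pad, the short one on the middle pad and the oil bottle on the left pad. The dish is on the plate with the ring on top of it.

Offsets estimated from the last wrist pictures, good to about 1–2 mm:

| Item | Estimated offset | Limit |
|---|---|---|
| Dish from plate centre | about 1–2 mm | 10 mm |
| Ring from dish centre | about 3 mm | 8 mm |
| Tall objective from pad centre | about 3 mm | 12 mm |
| Short objective from pad centre | about 4–5 mm | 12 mm |
| Oil bottle from pad centre | about 7 mm, towards the robot | 12 mm |

- **Oil bottle:** it is the least well centred. I left it because regrasping it seemed riskier than the error.
- **Other checks:** everything looked upright or flat. The vial stood undisturbed when I last had it in view, just before the bottle was set down.
- **Top camera:** my check after the ring was placed was blocked by the arm, so the final figures come from the wrist camera only. Its pad positions varied by 2–3 mm from picture to picture.
- **Heights and rest:** I judged these by eye and from the release heights, and did not measure them separately.

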